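# Pin back the sprung idler arm of a clockmaker's lathe drive

### The job

The belt is to be changed, so the sprung idler arm on the green base must be parked. Take the locking pin (the one with the tall straight-sided cylindrical head) out of the wooden stand, push the arm round against its spring with the pin, and set the pin fully down into the far hole of the base (the one farther round from the resting arm), so that the arm springs back against the pin and is held there; then let go.

Things in the scene. Friction and masses are not known exactly. Their poses are not given: they have to be found in the camera images.
- base: Green base, fixed, 150 x 210 x 36 mm high. Origin: on the arm's upright pivot axis, at bench level; z up. In its frame it spans x -45 to 105, y -125 to 85 mm; the arm at rest points along +x. On it: brass stepped pulley, radius 26 mm, at x 55, y -92 mm; nothing on it is over 57 mm above the bench.
- idler_arm (a joint): Arm angle, rad: 0 at rest along base +x, grows counter-clockwise from above (to base +y), max 1.5. Steel bar 18 mm wide, 42 to 52 mm above the bench, 115 mm long, pulley of 18 mm radius at its end. A spring always drives it back to 0 (1 to 3 N at 75 mm from the pivot); only a pin in a hole behind it holds it: in the far hole, at about 1.0.
- far_hole (a point): Centre of the far hole's mouth, on top of the base 36 mm above the bench, 75 mm from the pivot, 0.85 rad from base +x towards +y. Blind, 18 mm in diameter, 32 mm deep, 3 mm countersink, thin steel rim. An equal near hole at 0.30 rad is not used. The pin goes in behind the pushed-back arm, on the side it springs back to.
- pin_mid (a point): Middle of the steel locking pin, 95 mm long, 0.11 kg; z to its head. Shank 14 mm thick, 58 mm long, last 9 mm tapered; head a cylinder 22 mm wide, 37 mm tall. It starts upright, tip 5 mm above the bench, loose in one of 3 bores 60 mm apart, 31 mm deep, in a wooden stand 36 mm high, beside a 124 mm headless punch and a 66 mm mushroom-headed stake. It may lean 12 deg once pinned.
Things that resemble listed ones, but are neither listed nor needed, are in the scene too. What is shaped like the part that bears pin_mid but yellow is not meant.

How it is judged:
By the outcome, as a careful person would: the job done as asked, in the order asked, and still so for the second after the job is handed in, with the robot touching nothing.
It also fails if it takes over 48 s, if anything falls off the work surface, if the arm or the gripper's body presses on something with over 40 N, if the wrist force passes 120 N, or if a joint passes its speed limit or range.

### The arm

A 6-joint arm with a two-finger parallel gripper is mounted at the origin on the work surface. World frame = base frame: x ahead of the robot, y to its left, z up, the work surface at z = 0. Lengths are in m, angles in rad, forces in N, time in s.
With the tool pointing down it reaches from about 0.3 to 1 m from the base axis. Payload 5.1 kg.
Tool frame: the origin (TCP) lies midway between the tips of the shut fingers; the grasp point (between the pads) lies behind it (manip.hold_point_z is the z of the grasp point in the tool frame, in m); z points along the fingers, y is the line along which they close (so a half turn about z gives the same grasp; the last joint's range is limited). The gripper opens to 95 mm and grips with 3 to 60 N. Pads are 20 mm wide; open, the fingers measure 119 mm over their backs; the gripper's body (75 mm by 180 mm) begins 59 mm behind the grasp point.
Start: joints at [-1.294, 0.124, 1.65, -0, 1.367, -0.083], TCP at [0.229, -0.608, 0.175] pointing down, gripper open.
Joint ranges: [-2.61, 2.61], [-1.02, 2.33], [0.03, 2.71], [-1.35, 4.49], [0.32, 2.68], [-2.91, 2.91]. Speed limits (rad/s): [2.57, 2.57, 3.14, 3.14, 3.14, 3.14].

### API

Orientations are given as [roll, pitch, yaw] about the fixed x, y, z axes, in that order (R = Rz(yaw) Ry(pitch) Rx(roll)).
In Python, from cell import telemetry, grab_frame, camera_params, manip gives the robot as it stands.
- The arm moves only by the tool arm_command, never from a script. Its argument "rows" is one flat list of numbers, 4 for each row, row after row: the shift along the world's x, y, z in mm, then the turn about the world's z in degrees. A call has 1 to 8 rows; each row shifts and turns the commanded pose from where the row before left it; what a row does not reach is not made up. A row lasts 1/8 s, in which the tool goes at most 62.5 mm and 10.7 degrees, less where a joint would pass 70% of its speed; a pose out of reach is approached as far as the arm can. A call with a gripper value outside its range is refused whole. "grip" is the opening, from 0 (shut) to 1 (fully open), set as the call begins (left out, the last holds). The fingers move at their own pace and stop on an object; the grip force is fixed at half the most. Time passes only in rows, so rows that do not move let the fingers close. It gives the time, the measured TCP pose, the force, the opening and the grip force at its end, in the units of the state.
- telemetry.get_obs(): the state, without advancing time (a new reading comes with each control period).
- grab_frame(name): name is "scene" or "top"; returns (picture, depth): 420x560x3 uint8, red, green, blue; 420x560 float32, m along the optical axis (not along the pixel's ray), 0 where there is no reading.
- camera_params(name): a dict with "fx", "fy", "cx", "cy" (pixels), "eye" and "attitude" of the camera in the world. Camera axes: x right, y down, z forward; pixel columns grow to the right and rows downward; lengths in m; the calibration is good to about 2 mm. A picture is of the moment at which its call begins. camera_params takes no time and is no camera call.
- manip.job_done(): hands the job in; it is judged then, once.
The state is a dict: "clock": time; "joint_positions": joint angles; "qvel": joint speeds; "effort": joint torques, N m; "tcp_pos": TCP position; "orientation": TCP orientation; "force": force on the tool from outside, world axes, zero at the start; "ft_torque": the same for the moment, N m; "finger_gap": finger opening in m; "finger_force": force on a finger pad.
Only numpy, scipy, OpenCV 4.12 (cv2) and the standard library are available. Lean on these libraries where they do the work, as an engineer would, in place of code of your own. Each camera call takes 0.05 s, during which the arm holds its last target. There are 200 camera calls.

## Working session

There is one attempt and no reset: what is moved stays moved. The work goes in short steps, Python scripts to look and compute and a tool call to move; the robot and the scene stay as the last step left them, time stands still between calls to the robot, and variables do not carry over. Pictures are saved under pics/ and viewed, at most 10 in all, crops included, and the job is handed in when it is done.

Besides the shell and the picture viewer there is one more tool, called after ">>>" by a JSON object that holds its "api" and its "payload", one argument or row to a line. arm_command: Moves the arm, as the interface text tells. Its arguments: {"type":"object","properties":{"rows":{"type":"array"},"grip":{"type":"number"}},"required":["rows"]}

```bash
mkdir -p pics; ls; cat > h.py <<'E'
import numpy as np, cv2
from cell import telemetry, grab_frame, camera_params, manip
def R_of(p):
    a=np.array(p['attitude'],float)
    if a.shape==(3,3): return a
    from scipy.spatial.transform import Rotation as R
    return R.from_euler('xyz',a).as_matrix() if a.size==3 else R.from_quat(a).as_matrix()
def ray(p,u,v): return R_of(p)@np.array([(u-p['cx'])/p['fx'],(v-p['cy'])/p['fy'],1.])
def onplane(p,u,v,z):
    d=ray(p,u,v); e=np.array(p['eye']); return e+d*(z-e[2])/d[2]
def cloud(p,D):
    v,u=np.mgrid[:D.shape[0],:D.shape[1]]
    c=np.stack([(u-p['cx'])/p['fx']*D,(v-p['cy'])/p['fy']*D,D],-1)
    return c@R_of(p).T+np.array(p['eye'])
E
python3 - <<'E'
from h import *
for n in('scene','top'):
    I,D=grab_frame(n);p=camera_params(n);print(n,p)
    cv2.imwrite(f'pics/{n}0.png',I[:,:,::-1]);np.savez(f'{n}0.npz',I=I,D=D)
print(telemetry.get_obs(),manip.hold_point_z)
E
```

```text
pics
scene {'fx': 388.0794730592996, 'fy': 388.0794730592996, 'cx': 277.7748160938827, 'cy': 204.18241596701992, 'eye': array([0.97896699, 0.44833334, 0.60219355]), 'attitude': array([-2.3042836 , -0.02153351,  2.35908248])}
top {'fx': 417.5202708089331, 'fy': 417.5202708089331, 'cx': 287.0657940501411, 'cy': 210.7366645322414, 'eye': array([0.5042165 , 0.04094929, 0.95600759]), 'attitude': array([-3.0766794 , -0.00613928, -1.57768538])}
{'clock': 0.1, 'joint_positions': array([-1.29359629e+00,  1.24455604e-01,  1.65153137e+00, -7.83440599e-06,
        1.36746877e+00, -8.26047008e-02]), 'qvel': array([-0.00053324, -0.00099654, -0.00282599, -0.00084496,  0.00081713,
       -0.00098025]), 'effort': array([ 1.22894253e-04, -4.18880939e+01, -3.61095786e+01,  7.76894856e-02,
        4.61821281e-02, -5.83013889e-05]), 'tcp_pos': array([ 0.2286498 , -0.60776704,  0.17350344]), 'orientation': array([-3.13973528e+00, -1.46080980e-04,  3.59806193e-01]), 'force': array([-0.17839216,  1.19328024, -0.42438271]), 'ft_torque': array([ 0.01492049, -0.02315192,  0.04075118]), 'finger_force': 0.0, 'finger_gap': 0.09523271411887427} -0.0188
```

View pics/scene0.png

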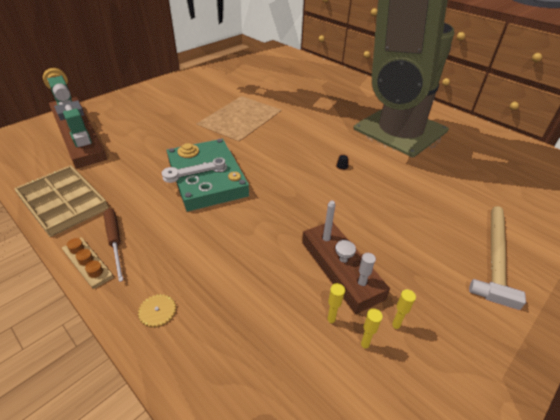

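View pics/top0.png

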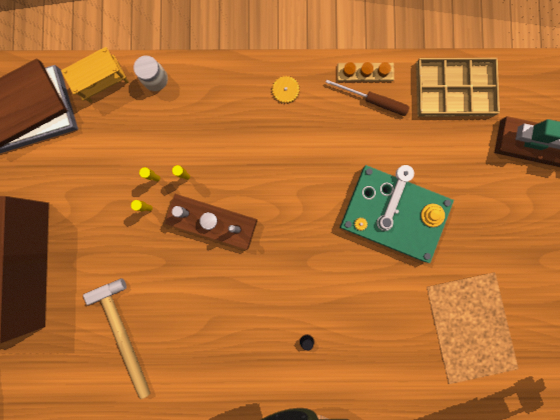

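Top view: the wooden stand holds, left to right, the cylinder-headed piece (180,212), the mushroom stake (208,222) and the tall thin punch (235,229). The base has its pivot at (386,222), arm end at (405,173), near hole (387,189) and far hole (369,192). Three yellow lookalikes stand at (137,206), (147,174) and (179,171). The pin meant is the grey one at top (180,212), scene (367,265), because it has a straight cylindrical head. I'll confirm that in a crop.

```bash
python3 - <<'E'
from h import *
s=np.load('scene0.npz');t=np.load('top0.npz');ps=camera_params('scene');pt=camera_params('top')
a=cv2.resize(s['I'][190:320,290:430],None,fx=3.5,fy=3.5,interpolation=3)
b=cv2.resize(t['I'][155:265,335:455],None,fx=2.5,fy=2.5,interpolation=3)
H=max(a.shape[0],b.shape[0]);c=np.zeros((H,a.shape[1]+b.shape[1],3),np.uint8);c[:a.shape[0],:a.shape[1]]=a;c[:b.shape[0],a.shape[1]:]=b
cv2.imwrite('pics/crop1.png',c[:,:,::-1])
C=cloud(pt,t['D']);Cs=cloud(ps,s['D'])
# pin head: points above 90 mm near stand
for nm,X,(r0,r1,c0,c1) in(('top',C,(190,235,160,215)),('scene',Cs,(225,320,340,400))):
    P=X[r0:r1,c0:c1].reshape(-1,3);
    for lo,hi in((.066,.096),(.096,.106)):
        Q=P[(P[:,2]>lo)&(P[:,2]<hi)];print(nm,lo,len(Q),Q.mean(0).round(4),Q.min(0).round(4),Q.max(0).round(4))
# green base top face via mask
hsv=cv2.cvtColor(t['I'],cv2.COLOR_RGB2HSV)
m=cv2.inRange(hsv,(65,80,40),(90,255,255));m[:,470:]=0;m[:, :320]=0
m&=((C[:,:,2]>.031)&(C[:,:,2]<.041)).astype(np.uint8)*255
m=cv2.morphologyEx(m,cv2.MORPH_CLOSE,np.ones((3,3)))
k=max(cv2.findContours(m,0,2)[0],key=cv2.contourArea)
W=np.array([onplane(pt,u,v,.036)[:2] for u,v in k[:,0]]).astype(np.float32)
r=cv2.minAreaRect(W);print('rect',r)
# pulley/pivot/arm points
A=C[160:240,370:425].reshape(-1,3);A=A[(A[:,2]>.040)&(A[:,2]<.07)];print(len(A),np.percentile(A[:,2],[5,50,95]))
for u,v,z in((386,222,.052),(405,173,.052),(369,192,.036),(387,189,.036),(433,215,.05)):print(u,v,onplane(pt,u,v,z).round(4),C[v,u].round(4))
E
```

```text
top 0.066 205 [0.5464 0.2124 0.0709] [0.5262 0.1901 0.0661] [0.5718 0.2627 0.0958]
top 0.096 88 [0.5612 0.2598 0.1007] [0.5504 0.2496 0.0966] [0.5711 0.2694 0.1049]
scene 0.066 476 [0.5864 0.2647 0.0804] [0.5284 0.1896 0.066 ] [0.656 0.346 0.096]
scene 0.096 159 [0.5852 0.276  0.0992] [0.5522 0.251  0.096 ] [0.6549 0.3413 0.1022]
rect ((0.5565088987350464, -0.20808789134025574), (0.20867584645748138, 0.1480075865983963), 67.57857513427734)
862 [0.04066691 0.05319735 0.05911326]
386 222 [ 0.5371 -0.1794  0.052 ] [ 0.5368 -0.1778  0.0588]
405 173 [ 0.644  -0.2234  0.052 ] [ 0.643  -0.2217  0.058 ]
369 192 [ 0.6044 -0.1471  0.036 ] [ 0.6079 -0.1535  0.0043]
387 189 [ 0.6109 -0.1872  0.036 ] [ 0.6145 -0.1949  0.005 ]
433 215 [ 0.5517 -0.2828  0.05  ] [ 0.5513 -0.2803  0.0568]
```

View pics/crop1.png

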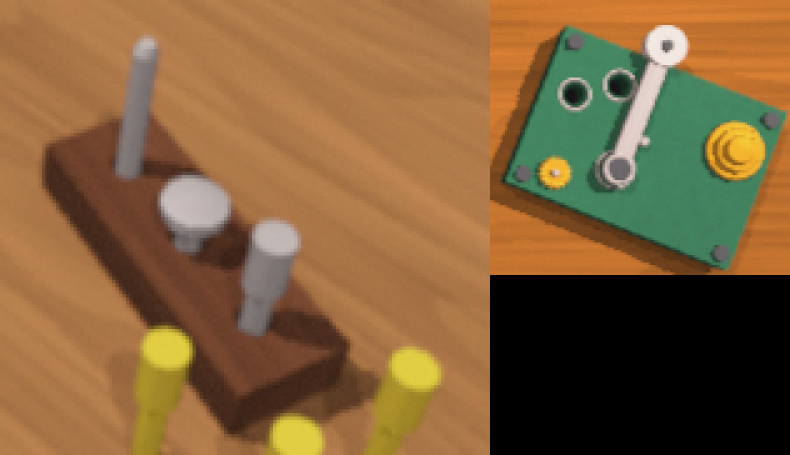

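Crop confirms it: thin headless punch at left, mushroom stake in the middle, and the straight-sided cylinder-headed pin at right (crop 270,270). The pin's measured top is 100 mm, as it must be. The base rectangle is 209×148 mm, and the fitted pivot (0.536,-0.178) agrees with the pixel measurement. That puts the far hole at about (0.6035,-0.146). Next I approach the pin.

>>> {"api": "arm_command", "payload": {
  "rows": [17, 45, 40, 0, 17, 45, 0, 0, 17, 45, 0, 0, 17, 45, 0, 0, 17, 45, 0, 0, 17, 45, 0, 0, 17, 45, 0, 0, 17, 45, 0, 0],
  "grip": 0.5
}}

```text
clock: 1.1
tcp_pos: [0.3649, -0.2467, 0.2142]
orientation: [-3.141, 0.0, 0.359]
force: [0.3, 0.4, 0.3]
finger_gap: 0.0475
finger_force: 0.0
```

>>> {"api": "arm_command", "payload": {
  "rows": [17, 45, 0, 0, 17, 45, 0, 0, 17, 45, 0, 0, 17, 45, 0, 0, 17, 45, 0, 0, 17, 45, 0, 0, 17, 45, 0, 0, 17, 45, 0, 0]
}}

```text
clock: 2.1
tcp_pos: [0.5009, 0.1132, 0.2142]
orientation: [3.142, 0.0, 0.36]
force: [0.8, -0.5, -0.0]
finger_gap: 0.0475
finger_force: 0.0
```

>>> {"api": "arm_command", "payload": {
  "rows": [15, 37, 0, 0, 15, 37, 0, 0, 15, 37, 0, 0, 15, 37, 0, 0, 0, 0, -30, 0, 0, 0, 0, 0, 0, 0, 0, 0]
}}

```text
clock: 2.98
tcp_pos: [0.5608, 0.2593, 0.1849]
orientation: [3.142, 0.0, 0.359]
force: [-0.9, 0.5, -0.3]
finger_gap: 0.0477
finger_force: 0.0
```

>>> {"api": "arm_command", "payload": {
  "rows": [0, 0, -30, 0, 0, 0, -30, 0, 0, 0, -25, 0, 0, 0, -20, 0, 0, 0, -13, 0, 0, 0, 0, 0]
}}

```text
clock: 3.72
tcp_pos: [0.5604, 0.2593, 0.066]
orientation: [-3.142, 0.001, 0.36]
force: [-0.6, -0.1, 0.8]
finger_gap: 0.0474
finger_force: 0.0
```

>>> {"api": "arm_command", "payload": {
  "rows": [0, 0, 0, 0, 0, 0, 0, 0, 0, 0, 0, 0, 0, 0, 0, 0, 0, 0, 0, 0],
  "grip": 0
}}

```text
clock: 4.35
tcp_pos: [0.5608, 0.2596, 0.0667]
orientation: [-3.142, -0.0, 0.36]
force: [-0.7, -0.4, 0.7]
finger_gap: 0.0034
finger_force: 0.0
```

```bash
python3 - <<'E'
from h import *
I,D=grab_frame('scene')
cv2.imwrite('pics/g1.png',cv2.resize(I[150:330,250:450,::-1],None,fx=3,fy=3))
o=telemetry.get_obs();print(o['tcp_pos'],o['finger_gap'],o['finger_force'],o['force'])
E
```

```text
[0.56078658 0.25959482 0.06661366] 0.0015567465116887028 0.0 [-0.3325661  -0.07601789 -0.29553822]
```

View pics/g1.png

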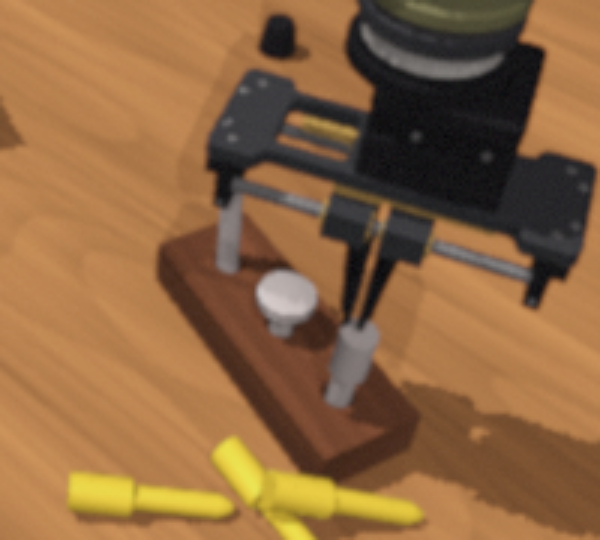

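The fingers closed on nothing, just behind the pin as the scene camera sees it (head top still near scene (369,260)). The yellow lookalikes have toppled. I'll re-measure the pin and stand from both views.

```bash
python3 - <<'E'
from h import *
s0=np.load('scene0.npz')
ps=camera_params('scene');pt=camera_params('top')
I,D=grab_frame('scene');T,DT=grab_frame('top')
def head(I,D,p,box):
    C=cloud(p,D);r0,r1,c0,c1=box
    hsv=cv2.cvtColor(I,cv2.COLOR_RGB2HSV)
    m=(hsv[...,1]<60)&(hsv[...,2]>90)&(C[...,2]>.06)&(C[...,2]<.11)
    k=np.zeros_like(m);k[r0:r1,c0:c1]=m[r0:r1,c0:c1]
    Q=C[k];v,u=np.nonzero(k);print(len(Q),'px',u.min(),u.max(),v.min(),v.max(),Q.min(0).round(4),Q.max(0).round(4),np.median(Q,0).round(4))
head(s0['I'],s0['D'],ps,(245,280,355,382));head(I,D,ps,(245,290,355,382))
for im,nm in((s0['I'],'before'),(I,'now')):
    g=im[250:290,350:390]
# head-top centre ray at z=.1 in scene; top pixel on z=.1
print(onplane(ps,367.5,259,.1),onplane(pt,180,212,.1), onplane(pt,178,211,.1))
a=cv2.resize(T[150:270,110:280],None,fx=2.3,fy=2.3,interpolation=3);b=cv2.resize(np.load('top0.npz')['I'][150:270,110:280],None,fx=2.3,fy=2.3,interpolation=3)
c=cv2.resize(s0['I'][190:310,290:460],None,fx=2.3,fy=2.3,interpolation=3);d=cv2.resize(I[190:310,290:460],None,fx=2.3,fy=2.3,interpolation=3)
cv2.imwrite('pics/cmp.png',np.vstack([np.hstack([b,a]),np.hstack([c,d])])[:,:,::-1])
E
```

```text
267 px 359 374 253 276 [0.5522 0.251  0.0603] [0.5747 0.2728 0.1022] [0.5695 0.2643 0.0936]
237 px 360 375 257 278 [0.5571 0.2571 0.0644] [0.5786 0.2774 0.1098] [0.5734 0.2691 0.0922]
[0.56583171 0.26227558 0.1       ] [0.55865313 0.25491419 0.1       ] [0.56073509 0.2590301  0.1       ]
```

View pics/cmp.png

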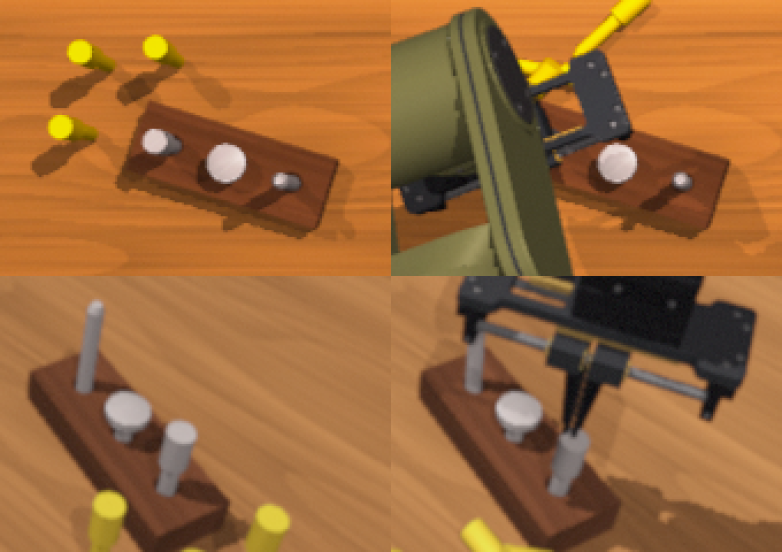

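```bash
python3 - <<'E'
from h import *
ps=camera_params('scene');I,D=grab_frame('scene');C=cloud(ps,D)
def proj(X):
    c=R_of(ps).T@(np.array(X)-ps['eye']);return (c[:2]/c[2]*ps['fx']+[ps['cx'],ps['cy']]).round(1)
o=telemetry.get_obs();t=o['tcp_pos'];print(t,o['orientation'],o['finger_gap'],'tcp px',proj(t),'hold px',proj(t+[0,0,.0188]),'z100',proj([t[0],t[1],.1]),'z129',proj([t[0],t[1],.125]))
for v in range(222,282,3):
    u=[366,369,372]
    print(v,[(C[v,x].round(3).tolist(),I[v,x].tolist()) for x in u])
E
```

```text
[0.56077102 0.25955019 0.06657598] [-3.14158101e+00  8.75608826e-05  3.59792653e-01] 0.00014905732786572016 tcp px [364.5 269. ] hold px [366.4 262.1] z100 [367.9 256.5] z129 [370.6 246.6]
222 [([0.6, 0.26, 0.209], [57, 58, 61]), ([0.597, 0.263, 0.209], [62, 64, 66]), ([0.593, 0.266, 0.209], [61, 62, 65])]
225 [([0.6, 0.262, 0.204], [39, 41, 39]), ([0.597, 0.265, 0.205], [37, 38, 38]), ([0.597, 0.269, 0.208], [51, 49, 49])]
228 [([0.598, 0.262, 0.197], [38, 39, 40]), ([0.598, 0.267, 0.2], [38, 36, 39]), ([0.595, 0.27, 0.2], [63, 54, 42])]
231 [([0.598, 0.263, 0.191], [78, 55, 42]), ([0.597, 0.267, 0.193], [34, 35, 38]), ([0.591, 0.269, 0.19], [28, 30, 30])]
234 [([0.578, 0.254, 0.164], [106, 68, 40]), ([0.578, 0.259, 0.167], [14, 14, 18]), ([0.574, 0.262, 0.167], [22, 20, 21])]
237 [([0.576, 0.255, 0.156], [81, 53, 35]), ([0.576, 0.26, 0.159], [18, 17, 22]), ([0.572, 0.263, 0.159], [26, 24, 26])]
240 [([0.575, 0.256, 0.149], [60, 40, 27]), ([0.575, 0.26, 0.152], [13, 13, 12]), ([0.571, 0.264, 0.152], [26, 25, 25])]
243 [([0.576, 0.257, 0.144], [49, 33, 26]), ([0.574, 0.261, 0.146], [
[... 854 characters left out ...]
, [144, 135, 132]), ([0.569, 0.274, 0.099], [144, 135, 133])]
267 [([0.578, 0.269, 0.095], [120, 111, 109]), ([0.576, 0.273, 0.097], [127, 119, 118]), ([0.573, 0.277, 0.098], [127, 119, 117])]
270 [([0.577, 0.27, 0.087], [125, 117, 115]), ([0.575, 0.274, 0.089], [128, 120, 119]), ([0.568, 0.276, 0.085], [120, 112, 110])]
273 [([0.575, 0.27, 0.078], [125, 116, 115]), ([0.572, 0.274, 0.078], [126, 118, 117]), ([0.563, 0.276, 0.072], [105, 92, 89])]
276 [([0.575, 0.272, 0.07], [125, 118, 116]), ([0.57, 0.275, 0.07], [122, 114, 112]), ([0.542, 0.268, 0.037], [83, 57, 48])]
279 [([0.979, 0.448, 0.602], [123, 114, 113]), ([0.549, 0.268, 0.035], [95, 60, 44]), ([0.546, 0.272, 0.037], [81, 49, 33])]
```

>>> {"api": "arm_command", "payload": {
  "rows": [0, 0, 30, 0, 0, 0, 30, 0, 0, 0, 20, 0, 0, 0, 0, 0],
  "grip": 0.5
}}

```text
clock: 5.05
tcp_pos: [0.562, 0.26, 0.1487]
orientation: [3.142, -0.004, 0.36]
force: [0.1, 0.3, -0.1]
finger_gap: 0.0349
finger_force: 0.0
```

```bash
python3 - <<'E'
from h import *
ps=camera_params('scene');I,D=grab_frame('scene');C=cloud(ps,D)
t=telemetry.get_obs()['tcp_pos'];print(t)
d=(I.max(-1)<50)&(abs(C[...,0]-t[0])<.05)&(abs(C[...,1]-t[1])<.08)&(C[...,2]<.24)&(C[...,2]>.05)
print('dark z pct',np.percentile(C[d][:,2],[0,.5,1,2,5,10]).round(3))
cv2.imwrite('pics/up.png',cv2.resize(I[130:310,290:450,::-1],None,fx=3,fy=3))
hsv=cv2.cvtColor(I,cv2.COLOR_RGB2HSV)
m=(hsv[...,1]<60)&(hsv[...,2]>90)&(C[...,2]>.06)&(C[...,2]<.11);k=np.zeros_like(m);k[240:290,352:385]=m[240:290,352:385]
Q=C[k];print(len(Q),Q.min(0),Q.max(0)); q=Q[Q[:,2]>.0975];print('cap',q.mean(0))
E
```

```text
[0.56103311 0.25963427 0.14690219]
dark z pct [0.195 0.196 0.197 0.198 0.203 0.206]
289 [0.52829068 0.20794695 0.06197096] [0.57860707 0.27733975 0.10315796]
cap [0.56821005 0.26700792 0.100139  ]
```

View pics/up.png

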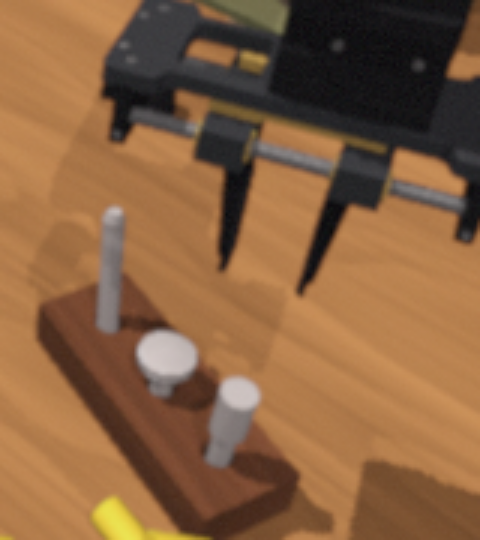

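```bash
python3 - <<'E'
from h import *
ps=camera_params('scene');I,D=grab_frame('scene');C=cloud(ps,D);o=telemetry.get_obs()
c=R_of(ps).T@(o['tcp_pos']-ps['eye']);print('tcp px',c[:2]/c[2]*ps['fx']+[ps['cx'],ps['cy']],o['tcp_pos'],o['finger_gap'])
for u0,v0 in((364,217),(390,225)):
    for v in range(v0-12,v0+6,2):
        u=u0-6+int(I[v,u0-6:u0+10].sum(-1).argmin());print(u,v,C[v,u].round(3),I[v,u])
T,DT=grab_frame('top');CT=cloud(camera_params('top'),DT)
y=cv2.inRange(cv2.cvtColor(T,cv2.COLOR_RGB2HSV),(25,180,120),(35,255,255))>0;print(y.sum(),CT[y].min(0),CT[y].max(0))
E
```

```text
tcp px [373.01213239 237.8414276 ] [0.56031603 0.25939036 0.14566921] 0.04301423666272734
364 205 [0.582 0.242 0.219] [19 21 24]
363 207 [0.582 0.241 0.215] [19 17 14]
363 209 [0.583 0.242 0.212] [16 13 18]
363 211 [0.583 0.243 0.209] [18 17 23]
364 213 [0.58  0.244 0.203] [20 19 21]
363 215 [0.581 0.244 0.199] [22 17 18]
363 217 [0.581 0.245 0.196] [30 24 25]
362 219 [0.582 0.244 0.191] [58 37 24]
362 221 [0.403 0.153 0.001] [145  98  60]
397 213 [0.564 0.287 0.222] [16 15 19]
397 215 [0.565 0.288 0.219] [16 16 21]
395 217 [0.564 0.285 0.213] [15 16 17]
394 219 [0.565 0.285 0.209] [17 15 17]
394 221 [0.564 0.286 0.205] [17 16 19]
393 223 [0.566 0.286 0.203] [21 22 23]
392 225 [0.566 0.286 0.198] [38 27 22]
391 227 [0.567 0.285 0.195] [46 33 26]
391 229 [0.564 0.285 0.188] [125  82  52]
215 [ 0.52458385 -0.29520191  0.00225756] [0.87126161 0.31793144 0.30581416]
```

The scene depth puts the fingertips at z≈0.19 while the reported TCP z is 0.147. So the real tips sit about 43 mm higher than reported, and at the first try they closed just above the head (xy agrees to about 3 mm). I'll trust the camera for height and go down in guarded steps.

>>> {"api": "arm_command", "payload": {
  "rows": [4, 6, -30, 0, 0, 0, -30, 0, 0, 0, -25, 0, 0, 0, 0, 0]
}}

```text
clock: 5.7
tcp_pos: [0.5616, 0.2644, 0.0571]
orientation: [-3.142, 0.008, 0.36]
force: [-0.4, -0.0, 0.7]
finger_gap: 0.0478
finger_force: 0.0
```

>>> {"api": "arm_command", "payload": {
  "rows": [0, 0, -12, 0, 0, 0, 0, 0]
}}

```text
clock: 5.95
tcp_pos: [0.5645, 0.2655, 0.0492]
orientation: [-3.142, 0.001, 0.36]
force: [-0.4, -0.1, -0.2]
finger_gap: 0.0477
finger_force: 0.0
```

>>> {"api": "arm_command", "payload": {
  "rows": [0, 0, -12, 0, 0, 0, 0, 0]
}}

```text
clock: 6.2
tcp_pos: [0.5641, 0.2653, 0.0366]
orientation: [-3.142, 0.002, 0.36]
force: [-0.5, 0.8, -0.6]
finger_gap: 0.0476
finger_force: 0.0
```

```bash
python3 - <<'E'
from h import *
I,D=grab_frame('scene')
cv2.imwrite('pics/g2.png',cv2.resize(I[170:310,290:450,::-1],None,fx=3,fy=3))
print(telemetry.get_obs()['tcp_pos'])
E
```

```text
[0.56442544 0.2654388  0.03710598]
```

View pics/g2.png

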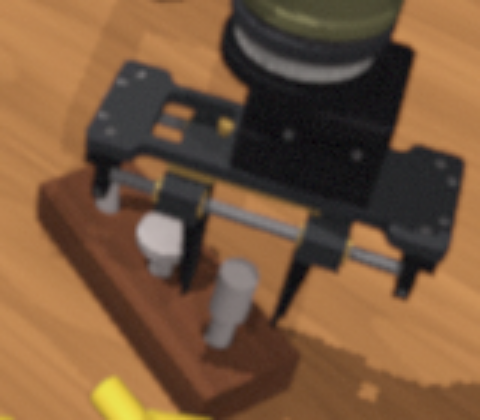

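The fingers now straddle the pin head, tips at crop (183,290) and (275,325) with the head at (237,290). Going down a little more, then closing.

>>> {"api": "arm_command", "payload": {
  "rows": [1, 0, -6, 0, 1, 0, -6, 0, 0, 0, 0, 0]
}}

```text
clock: 6.62
tcp_pos: [0.5663, 0.2653, 0.0247]
orientation: [-3.142, 0.001, 0.36]
force: [-0.2, 0.5, 1.3]
finger_gap: 0.0478
finger_force: 0.0
```

>>> {"api": "arm_command", "payload": {
  "rows": [0, 0, 0, 0, 0, 0, 0, 0, 0, 0, 0, 0, 0, 0, 0, 0],
  "grip": 0
}}

```text
clock: 7.12
tcp_pos: [0.5668, 0.2656, 0.0258]
orientation: [3.142, -0.0, 0.36]
force: [-1.2, -0.8, 0.8]
finger_gap: 0.0209
finger_force: 29.8
```

>>> {"api": "arm_command", "payload": {
  "rows": [0, 0, 20, 0, 0, 0, 40, 0, 0, 0, 50, 0, 0, 0, 30, 0, 0, -30, 0, 0, 0, -45, 0, 0, 0, -45, 0, 0, 0, -45, 0, 0]
}}

```text
clock: 8.12
tcp_pos: [0.5669, 0.0994, 0.1672]
orientation: [3.141, -0.002, 0.36]
force: [0.1, 0.6, -1.3]
finger_gap: 0.0205
finger_force: 29.8
```

>>> {"api": "arm_command", "payload": {
  "rows": [2, -50, 0, 0, 2, -50, 0, 0, 2, -50, 0, 0, 2, -50, 0, 0, 2, -50, 0, 0, 3, -50, 0, 0, 10, -31, -40, 0, 0, 0, 0, 0]
}}

```text
clock: 9.12
tcp_pos: [0.5876, -0.2314, 0.1226]
orientation: [-3.137, 0.004, 0.357]
force: [-0.8, 0.8, -1.4]
finger_gap: 0.0204
finger_force: 29.8
```

```bash
python3 - <<'E'
from h import *
o=telemetry.get_obs();t=o['tcp_pos'];print(t,o['finger_gap'],o['finger_force'],o['force'])
for n in('scene','top'):
    p=camera_params(n);I,D=grab_frame(n);C=cloud(p,D);np.savez(n+'1.npz',I=I,D=D)
    hsv=cv2.cvtColor(I,cv2.COLOR_RGB2HSV)
    m=(abs(C[...,0]-t[0])<.035)&(abs(C[...,1]-t[1])<.035)&(C[...,2]>.068)&(C[...,2]<t[2]+.09)&(D>0)
    Q=C[m]; print(n,m.sum())
    for z in np.arange(.07,.22,.01):
        s=m&(abs(C[...,2]-z)<.005)
        if s.sum()>3:
            q=C[s];print(round(z,3),s.sum(),q.min(0).round(4),q.max(0).round(4),I[s].mean(0).round())
    v,u=np.nonzero(m)
    if len(u):
        a=I[max(v.min()-60,0):v.max()+40,max(u.min()-60,0):u.max()+60]
        print(v.min(),v.max(),u.min(),u.max());cv2.imwrite(f'pics/{n}1.png',cv2.resize(a[:,:,::-1],None,fx=3,fy=3)[:600,:800])
E
```

```text
[ 0.58761269 -0.2313582   0.12263338] 0.020388828087830255 29.814089022911503 [-0.80632201  0.77499286 -1.35685754]
scene 534
0.11 13 [ 0.5817 -0.2339  0.1056] [ 0.5917 -0.2268  0.114 ] [129. 106.  93.]
0.12 23 [ 0.5778 -0.2348  0.1153] [ 0.5918 -0.2247  0.1249] [119. 104.  98.]
0.13 24 [ 0.5811 -0.2334  0.1256] [ 0.5929 -0.2255  0.1348] [117. 105. 101.]
0.14 24 [ 0.5797 -0.2336  0.1351] [ 0.5936 -0.2251  0.1441] [117. 102.  97.]
0.15 25 [ 0.5807 -0.236   0.1454] [ 0.593  -0.225   0.1537] [117. 103.  98.]
0.16 18 [ 0.576 -0.24   0.155] [ 0.6009 -0.2128  0.1648] [119.  96.  82.]
0.17 70 [ 0.5738 -0.243   0.1651] [ 0.6069 -0.2123  0.175 ] [76. 63. 56.]
0.18 76 [ 0.5743 -0.2438  0.1753] [ 0.6071 -0.2096  0.185 ] [61. 52. 48.]
0.19 84 [ 0.5749 -0.2441  0.1852] [ 0.6076 -0.2087  0.195 ] [60. 52. 48.]
0.2 108 [ 0.5723 -0.2448  0.1951] [ 0.6078 -0.2083  0.2049] [59. 51. 48.]
0.21 68 [ 0.5735 -0.2459  0.205 ] [ 0.6086 -0.2069  0.2125] [38. 29. 26.]
97 143 167 189
top 0
```

View pics/scene1.png

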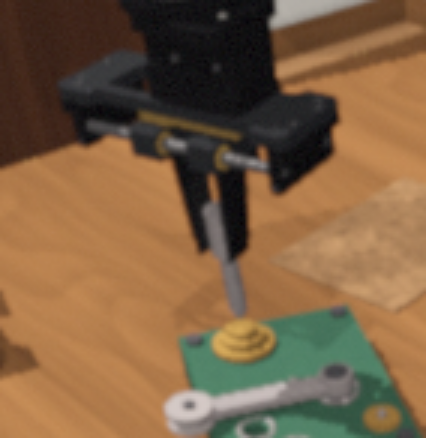

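Pin is held and upright: the depth slices show under 1 mm drift over 40 mm, and the tip is about 18 mm below the reported TCP z. Next I fit the shank axis and the hole in the same camera to get one consistent offset.

```bash
python3 - <<'E'
from h import *
from scipy.optimize import least_squares
p=camera_params('scene');s=np.load('scene1.npz');I,D=s['I'],s['D'];C=cloud(p,D)
t=np.array([.5876,-.2314])
m=(abs(C[...,0]-t[0])<.02)&(abs(C[...,1]-t[1])<.02)&(C[...,2]>.118)&(C[...,2]<.155);Q=C[m]
f=least_squares(lambda c:np.hypot(Q[:,0]-c[0],Q[:,1]-c[1])-.007,t,loss='soft_l1',f_scale=.001);print('axis fit',f.x,np.abs(f.fun).mean())
# edges of the shank in image: midline per row -> ray; compare to vertical plane of view
g=cv2.cvtColor(I,cv2.COLOR_RGB2HSV)
for v in range(118,143,3):
    us=[u for u in range(165,195) if m[v,u]]
    if us:
        z=np.median(C[v,us][:,2]);d=np.median(D[v,us])+.0045; u=(us[0]+us[-1])/2
        print(v,us[0],us[-1],(p['eye']+ray(p,u,v)*d).round(4))
# holes in scene0: dark blobs on green
s0=np.load('scene0.npz');J=s0['I'];r0,r1,c0,c1=170,200,180,220
b=cv2.resize(J[r0:r1,c0:c1],None,fx=8,fy=8,interpolation=3)
m2=(b.max(-1)<62).astype(np.uint8);n,l,st,ce=cv2.connectedComponentsWithStats(m2)
for i in range(1,n):
    if st[i,4]>150:
        u,v=ce[i]/8-.44+[c0,r0];print('dark',st[i,4]/64,(u,v),onplane(p,u,v,.036).round(4))
for uv in((191,180.5),(205,187)):print(uv,onplane(p,*uv,.036).round(4))
def proj(X):
    c=R_of(p).T@(np.array(X)-p['eye']);return (c[:2]/c[2]*p['fx']+[p['cx'],p['cy']]).round(1)
print('far expected px',proj([.6035,-.146,.036]),'pivot',proj([.5364,-.1782,.052]))
cv2.imwrite('pics/holes.png',cv2.resize(J[150:215,155:255,::-1],None,fx=8,fy=8,interpolation=3)[:600])
E
```

```text
axis fit [ 0.58543719 -0.23321795] 0.000795170545683114
124 185 185 [ 0.581  -0.2317  0.1512]
127 181 186 [ 0.586  -0.2316  0.1456]
130 181 187 [ 0.586  -0.2316  0.1379]
133 182 187 [ 0.5859 -0.2317  0.13  ]
136 182 188 [ 0.5864 -0.2307  0.1228]
(191, 180.5) [ 0.6156 -0.1855  0.036 ]
(205, 187) [ 0.6064 -0.1443  0.036 ]
far expected px [205.6 186.1] pivot [219.4 162.5]
```

View pics/holes.png

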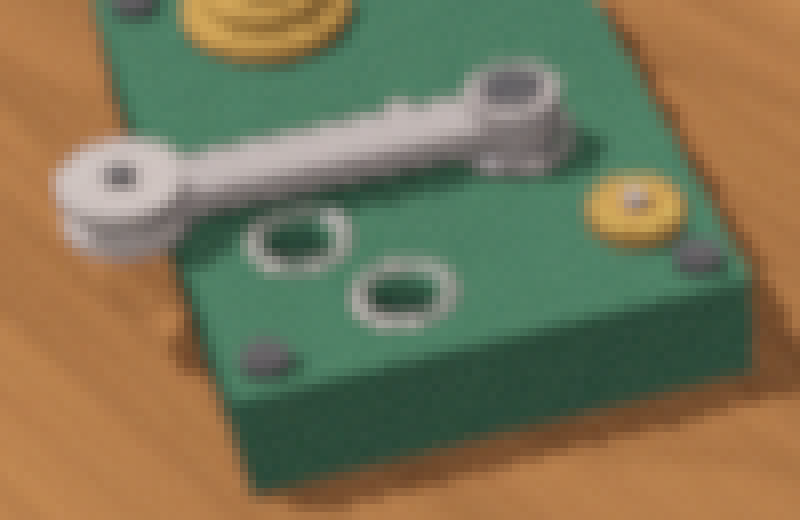

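The far hole's rim centre is at scene (205.0,186.1), against (205.6,186.1) projected from the top-view fit, so the two views agree. Lowering the pin on the spring-back side of the arm.

>>> {"api": "arm_command", "payload": {
  "rows": [0, 0, -30, 0, 0, 0, -25, 0, 0, 0, -8, 0, 0, 0, 0, 0, 0, 0, 0, 0]
}}

```text
clock: 9.85
tcp_pos: [0.5911, -0.2306, 0.0647]
orientation: [3.139, -0.002, 0.36]
force: [0.3, -0.4, -1.0]
finger_gap: 0.0208
finger_force: 29.8
```

```bash
cat >> h.py <<'E'
from scipy.optimize import least_squares
def pinfit(z0,z1):
    p=camera_params('scene');I,D=grab_frame('scene');C=cloud(p,D);o=telemetry.get_obs();t=o['tcp_pos'][:2]
    m=(abs(C[...,0]-t[0])<.02)&(abs(C[...,1]-t[1])<.02)&(C[...,2]>z0)&(C[...,2]<z1)&(I.min(-1)>75);Q=C[m]
    f=least_squares(lambda c:np.hypot(Q[:,0]-c[0],Q[:,1]-c[1])-.007,t,loss='soft_l1',f_scale=.001)
    m2=(abs(C[...,0]-t[0])<.03)&(abs(C[...,1]-t[1])<.03)&(I.max(-1)<50)&(C[...,2]>.08)
    print('tcp',o['tcp_pos'].round(4),'pin',f.x.round(4),len(Q),'off',(f.x-t).round(4),'force',o['force'].round(1),'finger lowest',C[m2][:,2].min() if m2.any() else None)
    return I,D,C
E
python3 - <<'E'
from h import *
I,D,C=pinfit(.056,.095)
P=np.array([.5364,-.1782]);th=np.radians(-22.42)
t=telemetry.get_obs()['tcp_pos'][:2]
for a in np.arange(-.35,.851,.1).tolist()+[.85]: print(round(a,2),((P+.075*np.array([np.cos(a+th),np.sin(a+th)]))*1000).round(1))
E
```

```text
tcp [ 0.591  -0.2307  0.0646] pin [ 0.5889 -0.2325] 77 off [-0.0021 -0.0018] force [ 1.  -0.4 -1.6] finger lowest 0.11007767612868408
-0.35 [ 591.7 -228.8]
-0.25 [ 596.5 -223.1]
-0.15 [ 600.7 -216.8]
-0.05 [ 604.2 -210.2]
0.05 [ 607.1 -203.3]
0.15 [ 609.2 -196.1]
0.25 [ 610.7 -188.8]
0.35 [ 611.3 -181.3]
0.45 [ 611.3 -173.8]
0.55 [ 610.5 -166.3]
0.65 [ 608.9 -159. ]
0.75 [ 606.6 -151.9]
0.85 [ 603.6 -145. ]
0.85 [ 603.6 -145. ]
```

>>> {"api": "arm_command", "payload": {
  "rows": [2, 3, -4, 0, 0, 0, 0, 0, 5, 6, 0, 0, 4, 6, 0, 0, 4, 7, 0, 0, 3, 7, 0, 0, 2, 7, 0, 0, 0, 0, 0, 0]
}}

```text
clock: 10.9
tcp_pos: [0.6101, -0.194, 0.0586]
orientation: [3.141, -0.0, 0.361]
force: [-0.2, -2.1, -1.6]
finger_gap: 0.021
finger_force: 29.8
```

>>> {"api": "arm_command", "payload": {
  "rows": [1.5, 7.5, 0, 0, 0.5, 7.5, 0, 0, 0, 7.5, 0, 0, -1, 7.5, 0, 0, -1.5, 7, 0, 0, -2.5, 7, 0, 0, -3, 7, 0, 0, 0, 0, 0, 0]
}}

```text
clock: 11.9
tcp_pos: [0.6041, -0.1429, 0.0589]
orientation: [3.141, -0.001, 0.36]
force: [1.3, -3.2, -2.7]
finger_gap: 0.0212
finger_force: 29.9
```

```bash
python3 - <<'E'
from h import *
I,D,C=pinfit(.062,.095)
T,DT=grab_frame('top')
a=cv2.resize(I[130:230,130:270],None,fx=4,fy=4,interpolation=3);b=cv2.resize(T[140:260,330:390],None,fx=3.33,fy=3.33,interpolation=3)[:400]
b=np.pad(b,((0,400-b.shape[0]),(0,0),(0,0)))
cv2.imwrite('pics/push.png',np.hstack([a,b])[:,:,::-1])
E
```

```text
tcp [ 0.6042 -0.1431  0.0589] pin [ 0.6022 -0.1445] 66 off [-0.0021 -0.0014] force [ 1.8 -4.  -1.9] finger lowest 0.10107734461897455
```

View pics/push.png

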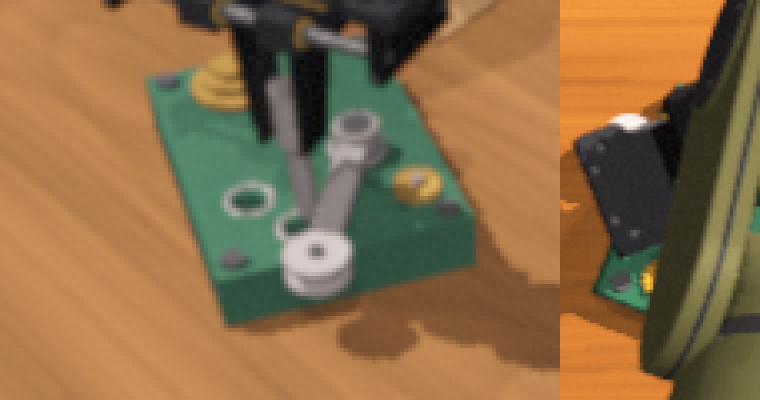

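```bash
python3 - <<'E'
from h import *
p=camera_params('scene')
print('hole',onplane(p,205,186.1,.036).round(4),'tip',onplane(p,206.6,183,.043).round(4))
pinfit(.057,.072);pinfit(.072,.085);pinfit(.085,.098)
E
```

```text
hole [ 0.6045 -0.1469  0.036 ] tip [ 0.5997 -0.146   0.043 ]
tcp [ 0.6043 -0.1435  0.0589] pin [ 0.6017 -0.1458] 30 off [-0.0027 -0.0024] force [ 3.1 -2.3 -0.4] finger lowest 0.10080758408308854
tcp [ 0.6043 -0.1435  0.0589] pin [ 0.6021 -0.1455] 28 off [-0.0022 -0.002 ] force [ 3.3 -3.  -1. ] finger lowest 0.10141755016672249
tcp [ 0.6043 -0.1435  0.0589] pin [ 0.6034 -0.1445] 17 off [-0.0009 -0.001 ] force [ 2.1 -2.5 -1.3] finger lowest 0.10253635488209834
```

>>> {"api": "arm_command", "payload": {
  "rows": [2.5, -0.5, 0, 0, 0, 0, -3, 0, 0, 0, -3, 0, 0, 0, 0, 0]
}}

```text
clock: 12.65
tcp_pos: [0.6064, -0.1437, 0.0523]
orientation: [-3.141, -0.0, 0.36]
force: [2.2, -2.4, -0.9]
finger_gap: 0.0211
finger_force: 29.9
```

>>> {"api": "arm_command", "payload": {
  "rows": [0, 0, -3, 0, 0, 0, 0, 0]
}}

```text
clock: 12.9
tcp_pos: [0.6063, -0.1439, 0.0493]
orientation: [-3.142, -0.0, 0.36]
force: [2.5, -2.4, -1.9]
finger_gap: 0.0211
finger_force: 29.9
```

No upward force with the tip below the mouth, so it is entering. Continuing in guarded steps.

>>> {"api": "arm_command", "payload": {
  "rows": [0, 0, -4, 0, 0, 0, -4, 0, 0, 0, 0, 0]
}}

```text
clock: 13.28
tcp_pos: [0.6066, -0.1438, 0.0412]
orientation: [3.142, -0.001, 0.36]
force: [5.1, -1.4, -0.6]
finger_gap: 0.0209
finger_force: 29.9
```

>>> {"api": "arm_command", "payload": {
  "rows": [0, 0, -4, 0, 0, 0, -4, 0, 0, 0, 0, 0]
}}

```text
clock: 13.65
tcp_pos: [0.6064, -0.1438, 0.033]
orientation: [-3.142, -0.0, 0.36]
force: [4.0, -2.0, -0.1]
finger_gap: 0.0211
finger_force: 29.9
```

>>> {"api": "arm_command", "payload": {
  "rows": [0, 0, -4, 0, 0, 0, -2, 0, 0, 0, 0, 0]
}}

```text
clock: 14.02
tcp_pos: [0.6065, -0.1439, 0.0272]
orientation: [3.142, -0.0, 0.36]
force: [4.8, -1.7, 0.3]
finger_gap: 0.0207
finger_force: 29.9
```

>>> {"api": "arm_command", "payload": {
  "rows": [0, 0, -2, 0, 0, 0, 0, 0]
}}

```text
clock: 14.28
tcp_pos: [0.6065, -0.1439, 0.0253]
orientation: [3.141, -0.0, 0.36]
force: [6.1, -1.9, 0.7]
finger_gap: 0.0209
finger_force: 29.9
```

>>> {"api": "arm_command", "payload": {
  "rows": [0, 0, -1, 0, 0, 0, 0, 0]
}}

```text
clock: 14.52
tcp_pos: [0.6066, -0.1439, 0.0248]
orientation: [3.141, -0.001, 0.36]
force: [4.6, -1.5, 2.8]
finger_gap: 0.0211
finger_force: 29.9
```

>>> {"api": "arm_command", "payload": {
  "rows": [0, 0, -1, 0, 0, 0, 0, 0]
}}

```text
clock: 14.78
tcp_pos: [0.6068, -0.1439, 0.0246]
orientation: [3.141, -0.001, 0.36]
force: [3.5, -0.3, 5.8]
finger_gap: 0.021
finger_force: 29.9
```

The pin bottomed at the predicted height. Release and retreat straight up.

>>> {"api": "arm_command", "payload": {
  "rows": [0, 0, 0, 0, 0, 0, 0, 0, 0, 0, 0, 0, 0, 0, 0, 0],
  "grip": 0.5
}}

```text
clock: 15.28
tcp_pos: [0.6051, -0.1433, 0.0225]
orientation: [-3.14, 0.002, 0.36]
force: [0.6, 0.2, -0.6]
finger_gap: 0.0469
finger_force: 0.0
```

>>> {"api": "arm_command", "payload": {
  "rows": [0, 0, 15, 0, 0, 0, 30, 0, 0, 0, 40, 0, 0, 0, 50, 0, -50, -20, 20, 0, -50, -20, 0, 0, -40, -20, 0, 0, 0, 0, 0, 0]
}}

```text
clock: 16.27
tcp_pos: [0.4647, -0.2048, 0.18]
orientation: [3.14, -0.001, 0.357]
force: [0.7, 0.4, 0.5]
finger_gap: 0.0471
finger_force: 0.0
```

```bash
python3 - <<'E'
from h import *
for n in ('scene','top'):
    I,D=grab_frame(n);p=camera_params(n);C=cloud(p,D);np.savez(n+'2.npz',I=I,D=D)
    m=(np.hypot(C[...,0]-.604,C[...,1]+.146)<.03)&(C[...,2]>.064)&(C[...,2]<.115);Q=C[m]
    print(n,len(Q),Q.min(0).round(4) if len(Q) else '',Q.max(0).round(4) if len(Q) else '')
    if len(Q): c=Q[Q[:,2]>.094];print('cap',len(c),c.mean(0).round(4),np.median(c[:,2]))
    # arm pulley: grey points 46-62mm at r 95-140 from pivot
    r=np.hypot(C[...,0]-.5364,C[...,1]+.1782);g=(r>.08)&(r<.14)&(C[...,2]>.045)&(C[...,2]<.062)&(np.ptp(I,axis=-1)<30);Q=C[g]
    if len(Q):
        a=np.arctan2(Q[:,1]+.1782,Q[:,0]-.5364)+np.radians(22.42);print('arm angle',np.median(a),np.percentile(a,[10,90]),len(Q))
print(telemetry.get_obs()['tcp_pos'],telemetry.get_obs()['force'])
E
```

```text
scene 174 [ 0.6016 -0.1657  0.0642] [ 0.6232 -0.1382  0.1011]
cap 60 [ 0.6134 -0.1508  0.0982] 0.09853158927840011
arm angle 1.0060446327913586 [0.85503409 1.10691717] 254
top 142 [ 0.5968 -0.1638  0.0653] [ 0.6208 -0.1411  0.1026]
cap 90 [ 0.6101 -0.1536  0.0986] 0.09881946278125892
arm angle 1.0125066166446073 [0.91330658 1.11358989] 283
[ 0.46660115 -0.20410912  0.1798019 ] [0.21313375 0.17308009 0.86280553]
```

The pin's head top is at 98.7 mm (99 expected when fully down), it leans about 6°, and the arm is held at about 1.01 rad. The robot is clear.

```bash
python3 -c "
from cell import manip
print(manip.job_done())"
```

```text
the job is handed in; nothing more can be done
None
```

Job handed in: the locking pin is fully down in the far hole, the idler arm rests against it at about 1.0 rad, and the gripper is clear (done in about 16 s); my first grasp missed because the reported tool height read about 43 mm too low, and the three yellow lookalikes fell over early on, cause unknown, and lie on the bench.

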